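# Clamp two plaster moulds and back the thumbscrew off a quarter turn

## Robot

A 6-joint arm with a two-finger parallel gripper is mounted at the origin on the work surface. World frame = base frame: x ahead of the robot, y to its left, z up, the work surface at z = 0. Lengths are in m, angles in rad, forces in N, time in s.
With the tool pointing down it reaches from about 0.25 to 0.725 m from the base axis. Payload 4 kg.
Tool frame: the origin (TCP) lies midway between the tips of the shut fingers; the grasp point (between the pads) lies 19 mm behind it; z points along the fingers, y is the line along which they close (so a half turn about z gives the same grasp; the last joint's range is limited). The gripper opens to 85 mm and grips with 20 to 120 N. Pads are 22 mm wide; open, the fingers measure 114 mm over their backs; the gripper's body (76 mm by 85 mm) begins 54 mm behind the grasp point. The pads swing forward as they close: fully open they stand 13 mm farther back than shut.
Start: joints at [1.202, 0.241, 0.005, 1.335, 0, 1.571], TCP at [0.18, 0.466, 0.231] pointing down, gripper open.
Joint ranges: [-2.72, 2.72], [-1.05, 1.87], [-1.09, 1.28], [-1.99, 2.15], [-1.42, 1.44], [-3.14, 3.14]. Speed limits (rad/s): [2.79, 2.79, 3.14, 3.14, 3.14, 3.14].

## Interface

Orientations are given as a unit quaternion [w, x, y, z].
In Python, from bench import env, eyes, workorder gives the robot as it stands. The module is installed in compiled form; this text tells all that it offers.
- The arm moves only by the shell command python3 -m handwheel 'ROWS'. ROWS is JSON, a list of rows, each a list of 7 numbers: the shift along the world's x, y, z in cm, then the turn, a rotation vector about the world's x, y, z in degrees, then the opening in per cent of the stroke, from 0 (shut) to 100 (fully open). In form: [[x, y, z, wx, wy, wz, jaw], ...]. A call has 1 to 5 rows; each row shifts and turns the commanded pose from where the row before left it; what a row does not reach is not made up. A row lasts 1/12 s, in which the tool goes at most 41.7 mm and 7.16 degrees, less where a joint would pass 70% of its speed; a pose out of reach is approached as far as the arm can. A call with a gripper value outside its range is refused whole. The fingers move at their own pace and stop on an object; the grip force is fixed at half the most. Time passes only in rows, so rows that do not move let the fingers close. It gives the time, the measured TCP pose, the force, the opening and the grip force at its end, in the units of the state.
- env.sense(): the state, without advancing time (a new reading comes with each control period).
- eyes.get_image(name): name is "side" or "top" or "wrist"; returns the picture (420x560x3 uint8, red, green, blue); there is no depth.
- eyes.camera_info(name): a dict with "camera_matrix" (3x3 intrinsics, pixels), "eye" and "orientation" of the camera in the world; the wrist camera has in their place "mount" (4x4, takes a point from camera to tool coordinates, whose origin is the TCP and whose axes are the flange's). Camera axes: x right, y down, z forward; pixel columns grow to the right and rows downward; lengths in m; the calibration is good to about 2 mm. A picture is of the moment at which its call begins: read the wrist's pose just before it. camera_info takes no time and is no camera call.
- workorder.sign_off(): hands the job in; it is judged then, once.
The state is a dict: "time": time; "joint_pos": joint angles; "joint_vel": joint speeds; "joint_efforts": joint torques, N m; "position": TCP position; "eef_rot": TCP orientation; "wrist_force": force on the tool from outside, world axes, zero at the start; "wrist_torque": the same for the moment, N m; "opening": finger opening in m; "finger_force": force on a finger pad.
Only numpy, scipy, OpenCV 4.12 (cv2) and the standard library are available. Lean on these libraries where they do the work, as an engineer would, in place of code of your own. Each camera call takes 0.05 s, during which the arm holds its last target. There are 200 camera calls.

## Task

Put the two tabbed plaster moulds upright into the two pockets of the wooden clamping cradle, one in each, both with the tab in the notch of the far wall, and leave the plain block without a tab and everything else on the table alone. Then turn the thumbscrew clockwise until it seats, so that the jaw pushes both moulds home, and back it off a quarter turn so that the plaster is not squeezed. Finish holding the thumbscrew there, still gripped between the fingers.

Things in the scene. Friction and masses are not known exactly. Their poses are not given: they have to be found in the camera images.
- mould_a: one of two like tabbed plaster moulds: block 52 (x) x 32 (y) x 40 (z) mm, about 80 g, a shallow 30 x 14 mm cavity in its top; in the middle of its +x end a tab 12 mm long, 14 wide, 20 high, flush with the underside. Origin: centre of the underside of the 52 x 32 block. Stands upright on the table; grip across its 32 mm width (y)
- mould_b: one of two like tabbed plaster moulds: block 52 (x) x 32 (y) x 40 (z) mm, about 80 g, a shallow 30 x 14 mm cavity in its top; in the middle of its +x end a tab 12 mm long, 14 wide, 20 high, flush with the underside. Origin: centre of the underside of the 52 x 32 block. Stands upright on the table; grip across its 32 mm width (y)
- mould_a_tab (a point): middle of mould_a's tab at underside level, 32 mm along +x from the mould's origin
- mould_b_tab (a point): the same on mould_b
- cradle: wooden cradle fixed to the table, plate 170 x 152 x 12 mm; origin on the table, 20 mm behind the plate's centre. x points to the back wall (away from the robot), y left. Two pockets 38 mm wide, 76 mm apart; side and back walls rise 10 mm above the floor (tops at 22 mm). Back wall 12 mm thick, inner face at x = 41, with a 20 mm wide notch for each tab
- jaw_face (a point): middle of the lower edge of the jaw bar's face (aluminium bar 128 mm long, 12 high, 10 thick), which closes the front end of both pockets. It slides along cradle x with the screw: face at cradle x = -11.5 mm - 3.5 mm per rad of thumbscrew value, so a mould has 0.5 mm + 3.5 mm/rad of play lengthwise
- pocket_left (a point): on the floor (12 mm above the table) of the left (+y) pocket: where a mould's origin lies when it is home against the back wall; cradle x = 15, y = 38 mm
- pocket_right (a point): the same for the right pocket; cradle x = 15, y = -38 mm
- notch_left (a point): middle of the left pocket's notch at floor level, where the middle of the tab lies when the mould is home
- notch_right (a point): the same for the right pocket
- screw_axis (a point): fixed point on the thumbscrew's upright axis at the height to grip, 75 mm above the table; cradle x = -60, y = 0 mm. Under it an aluminium boss 36 x 36 mm, top 48 mm above the table
- thumbscrew (a joint): turn of the thumbscrew in rad: 0 = seated (hard stop), grows anticlockwise seen from above (backing off), to 4.0 at most; a quarter turn back from seated is 1.57. It starts somewhere between 1.9 and 3.0. Turns stiffly (about 0.04 N m) and stays where left; it does not rise. Clockwise closes the jaw
- wing (a point): flat upright steel wing of the thumbscrew: 42 mm long (its x), 10 mm thick (its y, to be gripped across), 26 mm high, from 60 to 86 mm above the table. Origin on the screw axis 75 mm above the table. At screw value 0 its x lies along the cradle's x. Below it a collar of 28 mm diameter ends 54 mm above the table
- mould_plain: a plaster block of the same size as the moulds but with no tab; 52 x 32 x 40 mm; origin at the centre of its underside; to be left alone
- squeeze_bottle: green squeeze bottle, 60 mm diameter, 130 mm tall, origin under its centre; left alone
- wood_pot: small dark wooden pot, 68 mm across, 70 mm tall, origin under its centre; left alone
- plaster_disc: round plaster disc, 72 mm across, 16 mm thick, origin under its centre; left alone
- spatula: spatula lying flat, 200 mm long, x along it; left alone
- brush: brush lying flat, 180 mm long, x along it; left alone
- roller: wooden clay roller, 36 mm diameter, 220 mm long, lying beyond the cradle; left alone
- glaze_jar: amber glass jar with white lid, 60 mm across, 75 mm tall, origin under its centre; left alone
Things that resemble listed ones, but are neither listed nor needed, are in the scene too. What is shaped like the mould_b but black or green is not meant.

How it is judged:
By the outcome, as a careful person would: the job done as asked, in the order asked, and still so for the second after the job is handed in, while the arm keeps its last pose, push and grip.
It also fails if it takes over 72 s, if anything falls off the work surface, if the arm or the gripper's body presses on something with over 40 N, if the wrist force passes 120 N, or if a joint passes its speed limit or range.

## Working session

There is one attempt and no reset: what is moved stays moved. The work goes in short steps, Python scripts to look and compute and a shell command to move; the robot and the scene stay as the last step left them, time stands still between calls to the robot, and variables do not carry over. Pictures are saved under pics/ and viewed, at most 10 in all, crops included, and the job is handed in when it is done.

```bash
mkdir -p pics
python3 - <<'E'
from bench import env, eyes
import cv2
s=env.sense();print(s)
for n in("top","side","wrist"):
    print(n,eyes.camera_info(n))
for n in("top","side"):
    cv2.imwrite(f"pics/{n}0.png",cv2.resize(eyes.get_image(n)[:,:,::-1],(800,600),interpolation=cv2.INTER_CUBIC))
E
```

```text
{'time': 0.0, 'joint_pos': array([1.20199730e+00, 2.41389182e-01, 3.73706604e-03, 1.33520816e+00,
       5.59138062e-06, 1.57080692e+00]), 'joint_vel': array([0.00032658, 0.00141627, 0.00033762, 0.00164668, 0.00031457,
       0.00026121]), 'joint_efforts': array([ 1.05130501e-03, -3.72316575e+01,  2.52407759e+01,  1.69190986e-02,
        8.79575009e-05, -2.86664580e-06]), 'position': array([0.18001932, 0.46579418, 0.23042975]), 'eef_rot': array([-1.91961647e-04,  1.83361375e-01,  9.83045035e-01, -1.01396598e-03]), 'wrist_force': array([-0.56939774,  0.05869447, -0.69043853]), 'wrist_torque': array([ 0.01477361, -0.03991652,  0.01258118]), 'finger_force': 0.0, 'opening': 0.08528474496130198}
top {'camera_matrix': array([[427.84458787,   0.        , 281.98005439],
       [  0.        , 427.84458787, 203.67353352],
       [  0.        ,   0.        ,   1.        ]]), 'eye': array([ 0.4673141 , -0.00683006,  1.23315073]), 'orientation': array([ 0.02644434, -0.70010753,  0.71253883, -0.03792825])}
side {'camera_matrix': array([[460.81499938,   0.        , 280.28647381],
       [  0.        , 460.81499938, 203.06064573],
       [  0.        ,   0.        ,   1.        ]]), 'eye': array([ 0.17935738, -0.90737293,  0.87637173]), 'orientation': array([-0.42078333,  0.88355789, -0.18634698,  0.08684262])}
wrist {'camera_matrix': array([[360.0523839 ,   0.        , 277.7496863 ],
       [  0.        , 360.0523839 , 209.93224531],
       [  0.        ,   0.        ,   1.        ]]), 'mount': array([[-3.18547571e-04, -9.49322304e-01, -3.14304092e-01,
         8.10393341e-02],
       [ 9.99999913e-01, -2.17983035e-04, -3.55106372e-04,
         5.35950814e-04],
       [ 2.68597439e-04, -3.14304178e-01,  9.49322291e-01,
        -1.42490600e-01],
       [ 0.00000000e+00,  0.00000000e+00,  0.00000000e+00,
         1.00000000e+00]])}
```

View pics/top0.png

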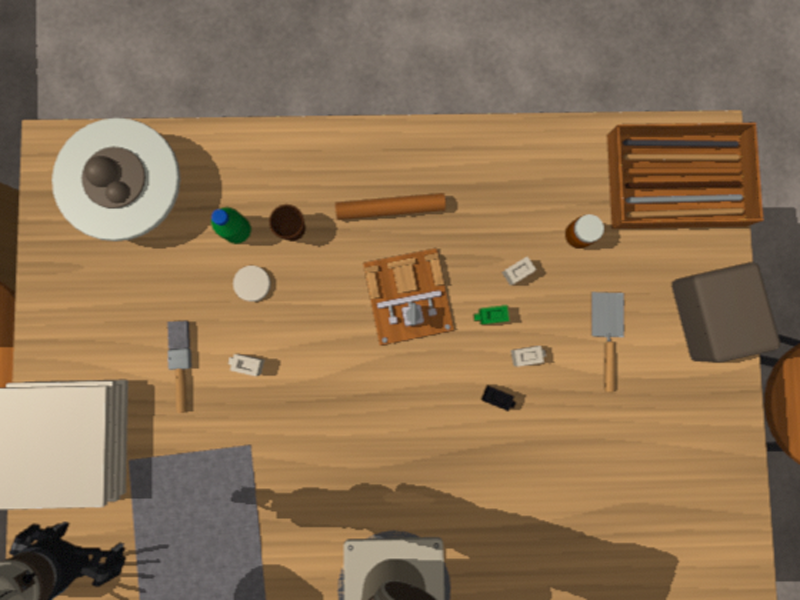

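View pics/side0.png

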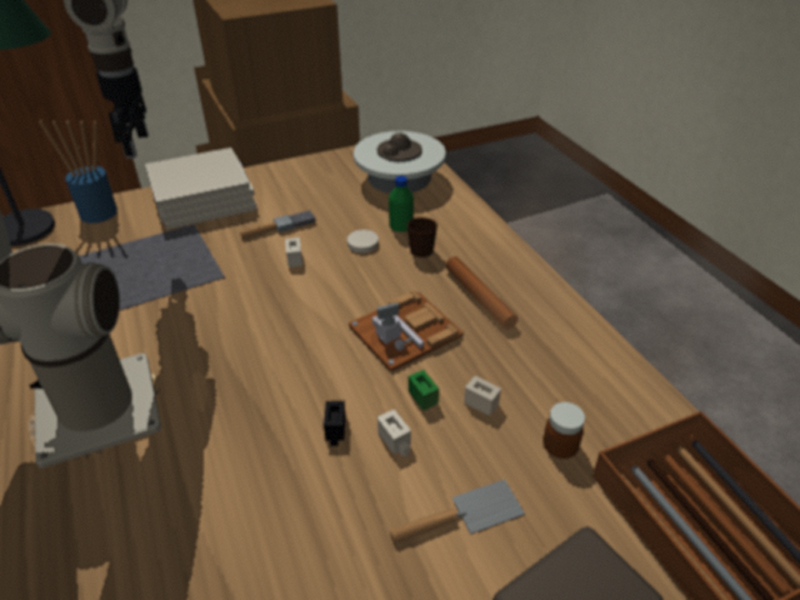

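Candidates for white moulds in the top view are (246,364), (520,271) and (529,356). Two of them have a tab. Green (493,315) and black (498,397) are excluded by colour. I'll enlarge all of these and the cradle.

```bash
cat > h.py <<'E'
import numpy as np,cv2
from scipy.spatial.transform import Rotation as R
from bench import env,eyes
def rot(q): return R.from_quat(np.roll(q,-1)).as_matrix()
def cam(name):
    i=eyes.camera_info(name)
    if name!="wrist": return i["camera_matrix"],rot(i["orientation"]),i["eye"]
    s=env.sense();m=i["mount"];T=rot(s["eef_rot"])
    return i["camera_matrix"],T@m[:3,:3],s["position"]+T@m[:3,3]
def ray(c,px,z):
    K,Rm,e=c
    d=Rm@np.linalg.solve(K,[px[0],px[1],1]);return e+d*(z-e[2])/d[2]
def proj(c,p):
    K,Rm,e=c;q=K@(Rm.T@(np.asarray(p)-e));return q[:2]/q[2]
E
python3 - <<'E'
from h import *
im=eyes.get_image("top")[:,:,::-1]
cs=[(172,255),(364,190),(370,249)]
o=[cv2.resize(im[y-22:y+22,x-22:x+22],(264,264),interpolation=cv2.INTER_CUBIC) for x,y in cs]
b=cv2.resize(im[170:245,245:325],(352,330),interpolation=cv2.INTER_CUBIC)
si=eyes.get_image("side")[:,:,::-1]
c=cv2.resize(si[250:325,240:355],(440,330*75*0+287),interpolation=cv2.INTER_CUBIC)
out=np.zeros((594,792,3),np.uint8)
out[:264]=np.hstack(o);out[264:,:352]=b;out[264:551,352:]=c
cv2.imwrite("pics/c1.png",out)
E
```

```text
(no output)
```

View pics/c1.png

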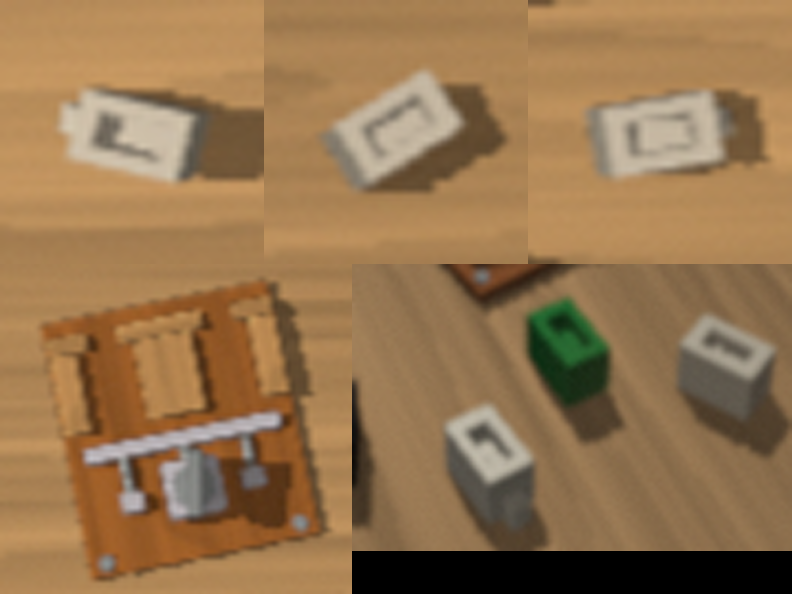

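Crop 1 (left mould) shows a tab on its left end at about (70,118). Crop 3 (right mould) shows one on its right end at (727,118), confirmed in the side crop at (518,505). Crop 2 has no tab in either view, so it's the plain block and stays put. Next, rough poses.

Run:
```python
from h import *
c=cam("top")
def P(l,x0,y0,s,z): return np.array([ray(c,(x0+(u+.5)/s-.5,y0+(v+.5)/s-.5),z) for u,v in l])
def ang(a,b): d=b-a;return np.degrees(np.arctan2(d[1],d[0]))
L=P([(85,90),(203,110),(183,182),(68,158)],150,233,6,.04)
r=P([(72,103),(187,90),(199,163),(84,178)],348,227,6,.04)
for n,m,s in(("L",L,1),("R",r,-1)):
    ctr=m.mean(0)
    xe=((m[0]+m[3])-(m[1]+m[2]))*s
    print(n,ctr.round(4),np.degrees(np.arctan2(xe[1],xe[0])).round(1),np.linalg.norm(xe)/2)
k=P([(42,325-264),(268,282-264),(325,533-264),(95,578-264)],245,170,4.4,.012)
x=(k[0]+k[1]-k[2]-k[3]);y=k[0]+k[3]-k[1]-k[2]
print("cr",k.mean(0),ang(0*x,x),ang(0*y,y)-90,np.linalg.norm(x)/2,np.linalg.norm(y)/2)
w=P([(193,447-264),(197,510-264)],245,170,4.4,.086);print("wing",w,ang(w[1],w[0]))
```

```text
L [0.4388 0.2787 0.04  ] 78.3 0.05454809825235611
R [ 0.4458 -0.2703  0.04  ] -84.2 0.05401909218541654
cr [ 0.56875497 -0.0393491   0.012     ] 11.182650243175292 9.975108287281302 0.16841093160653156 0.15129854341320084
wing [[ 0.55128699 -0.04354053  0.086     ]
 [ 0.51276801 -0.04522065  0.086     ]] 2.497539695851711
```

```bash
python3 -m handwheel '[[2.2,-1.6,-0.5,0,0,7,100],[2.2,-1.6,-0.5,0,0,7,100]]'; python3 -c "
from bench import env;s=env.sense();print(s['joint_pos'],s['position'],s['eef_rot'])"
```

```text
time: 0.37
position: [0.224, 0.4347, 0.2211]
eef_rot: [0.0, 0.058, 0.998, 0.0]
wrist_force: [-0.8, -0.1, -0.6]
opening: 0.0853
finger_force: 0.0
[ 1.09500343e+00  2.23388085e-01 -4.41298534e-02  1.30292497e+00
  3.16437415e-05  1.21036277e+00] [0.22398333 0.43470783 0.2210961 ] [5.72924383e-05 5.76476900e-02 9.98336973e-01 1.67913165e-04]
```

```bash
python3 -m handwheel '[[1.8,-1.3,-0.6,0,0,7.1,100],[1.8,-1.3,-0.6,0,0,7.1,100],[1.8,-1.3,-0.6,0,0,7.1,100],[1.8,-1.3,-0.6,0,0,7.1,100],[1.8,-1.3,-0.6,0,0,7.1,100]]'  >/dev/null; python3 -m handwheel '[[1.8,-1.3,-0.6,0,0,7.1,100],[1.8,-1.3,-0.6,0,0,7.1,100],[1.8,-1.3,-0.6,0,0,7.1,100],[1.8,-1.3,-0.6,0,0,7.1,100],[1.8,-1.3,-0.6,0,0,7.1,100]]' >/dev/null; python3 -m handwheel '[[1.8,-1.3,-0.6,0,0,7.1,100],[1.8,-1.3,-0.6,0,0,7.1,100],[0,0,0,0,0,0,100],[0,0,0,0,0,0,100]]'
python3 - <<'E'
from h import *
c=cam("wrist");im=eyes.get_image("wrist")[:,:,::-1]
print(env.sense()["eef_rot"])
cv2.imwrite("pics/w1.png",cv2.resize(im,(800,600),interpolation=cv2.INTER_CUBIC))
print(proj(c,[.439,.279,.04])*800/560)
E
```

```text
time: 1.53
position: [0.4405, 0.2775, 0.1486]
eef_rot: [-0.001, -0.628, 0.778, 0.0]
wrist_force: [-0.4, -0.1, 0.6]
opening: 0.0853
finger_force: 0.0
[-5.76575045e-04 -6.28837161e-01  7.77536765e-01  2.68179834e-04]
[399.61136373 296.97496856]
```

View pics/w1.png

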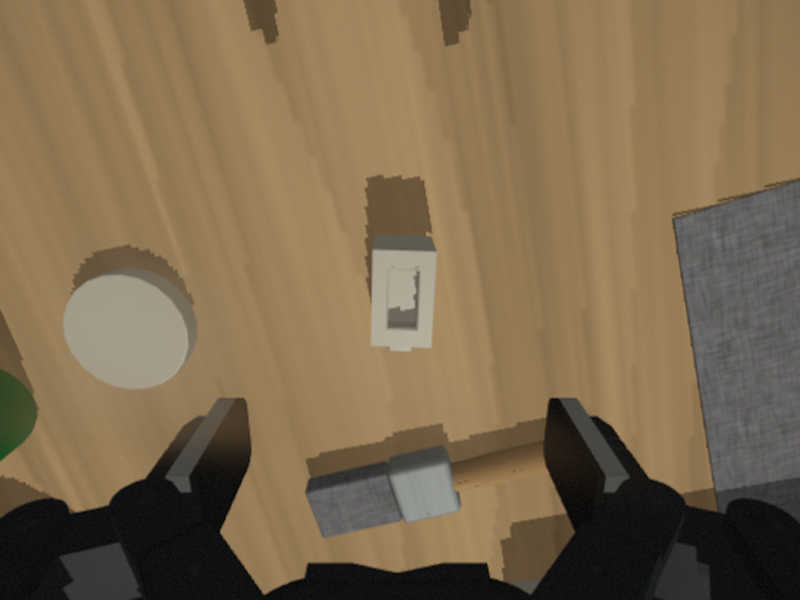

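The mould is at top-face corners (375,250), (436,251), (433,348), (371,347), with the tab at (400,349). It lies nearly aligned with the fingers.

Run:
```python
from h import *
c=cam("wrist");f=.7
m=np.array([ray(c,(u*f,v*f),.04) for u,v in[(375,250),(436,251),(433,348),(371,347)]])
x=(m[2]+m[3]-m[0]-m[1]);y=m[1]+m[2]-m[0]-m[3]
ctr=m.mean(0);T=rot(env.sense()["eef_rot"])
print(ctr,np.degrees(np.arctan2(x[1],x[0])),np.degrees(np.arctan2(y[1],y[0])),np.linalg.norm(x)/2,np.linalg.norm(y)/2)
print("toolx",np.degrees(np.arctan2(T[1,0],T[0,0])),"d cm",100*(ctr-env.sense()["position"]))
```

```text
[0.43690884 0.28205201 0.04      ] 76.19114863657046 166.90273278471133 0.05261150812775018 0.03169344126533729
toolx -102.07119821890322 d cm [ -0.31036399   0.39990637 -10.89283943]
```

```bash
python3 -m handwheel '[[-0.3,0.4,-3,0,0,-1.5,70],[0,0,-3,0,0,0,70],[0,0,-3,0,0,0,70],[0,0,-3,0,0,0,60],[0,0,-1.8,0,0,0,60]]' >/dev/null; python3 -m handwheel '[[0,0,0,0,0,0,60],[0,0,0,0,0,0,60],[0,0,0,0,0,0,20],[0,0,0,0,0,0,20],[0,0,0,0,0,0,20]]';python3 -m handwheel '[[0,0,0,0,0,0,20],[0,0,0,0,0,0,20],[0,0,0,0,0,0,20]]'
```

```text
time: 2.42
position: [0.4387, 0.2836, 0.0135]
eef_rot: [0.002, -0.62, 0.785, -0.0]
wrist_force: [-0.2, 1.1, 3.6]
opening: 0.0311
finger_force: 60.2
time: 2.67
position: [0.4387, 0.2836, 0.0135]
eef_rot: [0.002, -0.62, 0.785, 0.0]
wrist_force: [-1.3, 0.2, 6.5]
opening: 0.0307
finger_force: 60.4
```

```bash
python3 -m handwheel '[[0,0,1,0,0,0,20],[0,0,3,0,0,0,20],[0,0,4,0,0,0,20],[0,0,4,0,0,0,20],[1.5,-2.8,0,0,0,-6.6,20]]' ; python3 -m handwheel '[[1.5,-2.8,0,0,0,-6.6,20],[1.5,-2.8,0,0,0,-6.6,20],[1.5,-2.8,0,0,0,-6.6,20],[1.5,-2.8,0,0,0,-6.6,20],[1.5,-2.8,0,0,0,-6.6,20]]'>/dev/null ;python3 -m handwheel '[[1.5,-2.8,0,0,0,-6.6,20],[1.5,-2.8,0,0,0,-6.6,20],[1.5,-2.8,0,0,0,-6.6,20],[1.5,-2.8,0,0,0,-6.6,20],[0,0,0,0,0,0,20]]' >/dev/null; python3 -m handwheel '[[0,0,0,0,0,0,20],[0,0,0,0,0,0,20]]'
python3 - <<'E'
from h import *
c=cam("wrist");im=eyes.get_image("wrist")[:,:,::-1]
s=env.sense();print(s["eef_rot"],s["joint_pos"])
np.savez("w2.npz",K=c[0],R=c[1],e=c[2])
cv2.imwrite("pics/w2.png",cv2.resize(im,(800,600),interpolation=cv2.INTER_CUBIC))
E
```

```text
time: 3.08
position: [0.4554, 0.2603, 0.1404]
eef_rot: [0.008, -0.575, 0.818, 0.001]
wrist_force: [2.0, 1.7, 0.1]
opening: 0.0313
finger_force: 59.7
time: 4.08
position: [0.5867, 0.0023, 0.1315]
eef_rot: [-0.0, -0.092, 0.996, 0.0]
wrist_force: [-0.1, 0.1, -0.8]
opening: 0.0312
finger_force: 59.7
[-3.69174536e-04 -9.26687877e-02  9.95696906e-01  1.77008295e-04] [ 4.85955923e-03  4.68994945e-01  7.09312228e-02  1.17349919e+00
  2.87799979e-04 -1.80744437e-01]
```

View pics/w2.png

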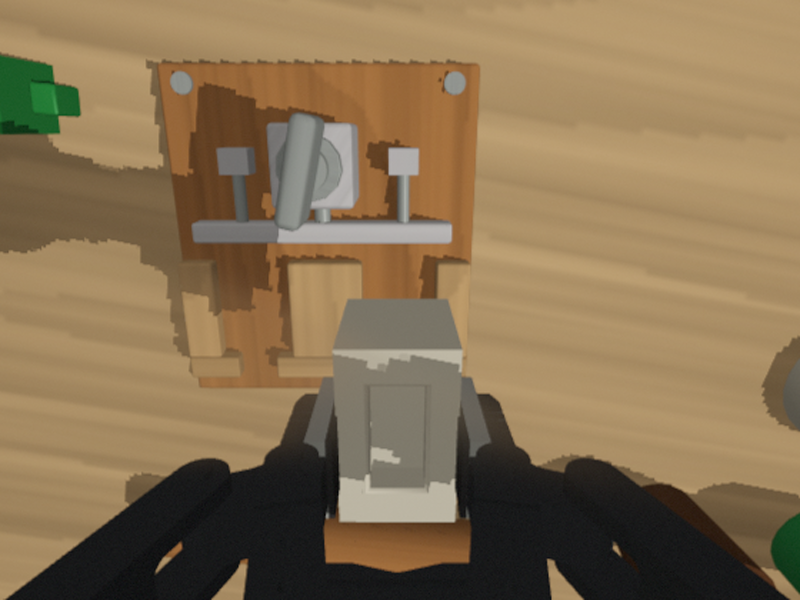

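The picture shows the cradle with the right side being its +y. Plate corners are (160,64), (479,65) and (200,388). The back wall's inner edges are (240,358) and (278,358), the divider spans (289..361,262), and the wing runs (308,116)-(288,227). The held mould is above the left pocket, with its near top edge (334,349)-(462,349). I'll fit the cradle pose.

Run:
```python
from h import *
from scipy.optimize import least_squares
d=np.load("w2.npz");c=(d["K"],d["R"],d["e"])
px=np.array([(160,64),(479,65),(200,388),(240,358),(278,358)])*.7
X=np.array([(-105,-76,12),(-105,76,12),(65,-76,12),(41,-48,22),(41,-28,22)])/1e3
def W(p,q):
    return R.from_euler("z",p[2]).apply(q)+[p[0],p[1],0]
def f(p): return np.concatenate([proj(c,W(p,a))-b for a,b in zip(X,px)])
r=least_squares(f,[.588,-.036,.185]);p=r.x
print("cradle",p[:2],np.degrees(p[2]),r.fun.round(1))
for n,q in(("L10",(.010,.038,0)),("R10",(.010,-.038,0)),("screw",(-.06,0,0))): print(n,W(p,np.array(q)))
w=[ray(c,(u*.7,v*.7),.086) for u,v in[(308,116),(288,227)]]
print("wing",w,np.degrees(np.arctan2(*(w[1]-w[0])[1::-1])))
s=env.sense();z=s["position"][2]-.0135+.04
m=np.array([ray(c,(u*.7,v*.7),z) for u,v in[(334,349),(462,349),(457,522),(339,522)]]);print("mould",m,m.mean(0),s["position"])
T=rot(s["eef_rot"]);print(np.degrees(np.arctan2(T[1,0],T[0,0])))
```

```text
cradle [ 0.58822969 -0.0334043 ] 10.421056948419142 [-2.3 -0.6  2.9 -0.7 -0.2  1.3 -0.   0.6 -0.5  0.6]
L10 [0.59119128 0.0057777  0.        ]
R10 [ 0.6049382  -0.06896869  0.        ]
screw [ 0.52921939 -0.04425714  0.        ]
wing [array([ 0.50839929, -0.04278356,  0.086     ]), array([ 0.54792365, -0.04501068,  0.086     ])] -3.2250977953544013
mould [[ 0.56027941 -0.01770865  0.15798957]
 [ 0.55452909  0.01315939  0.15798957]
 [ 0.60564329  0.02338846  0.15798957]
 [ 0.61162525 -0.00875406  0.15798957]] [0.58301926 0.00252129 0.15798957] [0.58654763 0.00293773 0.13148957]
-169.36567220279042
```

```bash
python3 -m handwheel '[[0.8,0.3,-2,0,0,-0.2,20],[0,0,-3,0,0,0,20],[0,0,-3,0,0,0,20],[0,0,-1.1,0,0,0,20],[0,0,0,0,0,0,20]]' ;  python3 -m handwheel '[[0,0,-0.5,0,0,0,20],[0,0,-0.3,0,0,0,20],[0,0,-0.3,0,0,0,20],[0,0,-0.1,0,0,0,20],[0,0,0,0,0,0,20]]'
```

```text
time: 4.55
position: [0.5916, 0.0066, 0.037]
eef_rot: [-0.004, -0.092, 0.996, 0.0]
wrist_force: [-1.2, 0.7, -0.8]
opening: 0.031
finger_force: 59.7
time: 4.97
position: [0.5957, 0.0053, 0.0291]
eef_rot: [0.001, -0.09, 0.996, -0.0]
wrist_force: [-0.1, -0.1, -0.5]
opening: 0.0313
finger_force: 59.7
```

```bash
python3 -m handwheel '[[0,0,-0.2,0,0,0,20],[0,0,-0.15,0,0,0,20],[0,0,-0.1,0,0,0,20],[0,0,0,0,0,0,20]]'
python3 - <<'E'
from h import *
im=eyes.get_image("wrist")[:,:,::-1]
im2=eyes.get_image("side")[:,:,::-1]
cv2.imwrite("pics/w3.png",np.hstack([cv2.resize(im,(400,300),interpolation=cv2.INTER_AREA),cv2.resize(im2[190:270,230:337],(400,300),interpolation=cv2.INTER_CUBIC)]))
E
```

```text
time: 5.3
position: [0.5958, 0.0053, 0.0255]
eef_rot: [0.001, -0.09, 0.996, -0.0]
wrist_force: [-2.2, 0.1, 6.9]
opening: 0.0313
finger_force: 60.7
```

View pics/w3.png

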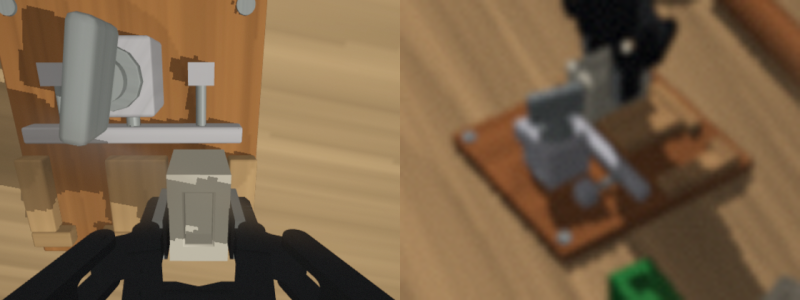

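Left mould is seated in its pocket, on the floor with about 7 N. I'll release it and go to the right mould.

```bash
python3 -m handwheel '[[0,0,0,0,0,0,52],[0,0,0,0,0,0,52],[0,0,0,0,0,0,52],[0,0,2,0,0,0,52],[0,0,3,0,0,0,52]]' ;  python3 -m handwheel '[[0,0,4,0,0,0,60],[0,0,2.5,0,0,0,70],[-1.07,-1.97,0,0,0,-6.75,70],[-1.07,-1.97,0,0,0,-6.75,70],[-1.07,-1.97,0,0,0,-6.75,70]]'; python3 -m handwheel '[[-1.07,-1.97,0,0,0,-6.75,70],[-1.07,-1.97,0,0,0,-6.75,70],[-1.07,-1.97,0,0,0,-6.75,70],[-1.07,-1.97,0,0,0,-6.75,70],[-1.07,-1.97,0,0,0,-6.75,70]]' >/dev/null;  python3 -m handwheel '[[-1.07,-1.97,0.2,0,0,-6.75,70],[-1.07,-1.97,0,0,0,-6.75,70],[-1.07,-1.97,0,0,0,-6.75,70],[-1.07,-1.97,0,0,0,-6.75,70],[-1.07,-1.97,0,0,0,-6.75,70]]' >/dev/null; python3 -m handwheel '[[-1.07,-1.97,0,0,0,-6.75,70],[0,0,0,0,0,0,70],[0,0,0,0,0,0,70]]'
python3 - <<'E'
from h import *
c=cam("wrist");im=eyes.get_image("wrist")[:,:,::-1]
np.savez("w4.npz",K=c[0],R=c[1],e=c[2])
cv2.imwrite("pics/w4.png",cv2.resize(im,(800,600),interpolation=cv2.INTER_CUBIC))
E
```

```text
time: 5.82
position: [0.592, 0.0053, 0.0705]
eef_rot: [-0.004, -0.09, 0.996, 0.0]
wrist_force: [0.5, -0.4, 0.7]
opening: 0.0443
finger_force: 0.0
time: 6.23
position: [0.5633, -0.0541, 0.1394]
eef_rot: [0.001, 0.088, 0.996, -0.0]
wrist_force: [-0.4, -0.6, -0.3]
opening: 0.0596
finger_force: 0.0
time: 7.32
position: [0.4449, -0.2712, 0.1406]
eef_rot: [-0.0, 0.67, 0.742, 0.0]
wrist_force: [0.0, 0.2, 0.0]
opening: 0.0596
finger_force: 0.0
```

View pics/w4.png

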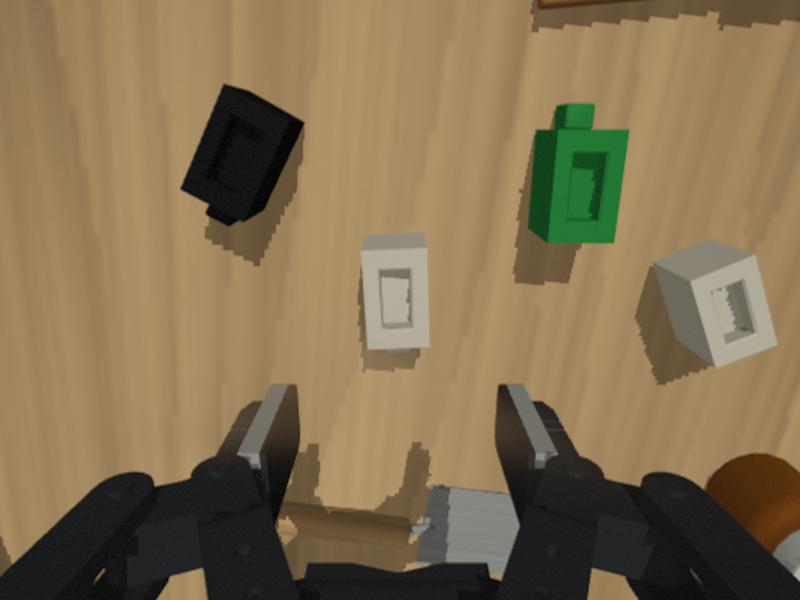

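The mould has its tab at (398,350) and top corners at (361,249), (427,247), (430,348), (367,350).

Run:
```python
from h import *
c=cam("wrist");f=.7
m=np.array([ray(c,(u*f,v*f),.04) for u,v in[(361,249),(427,247),(430,348),(367,350)]])
x=(m[2]+m[3]-m[0]-m[1]);y=m[1]+m[2]-m[0]-m[3]
ctr=m.mean(0);s=env.sense();T=rot(s["eef_rot"])
print(ctr,np.degrees(np.arctan2(x[1],x[0])),np.degrees(np.arctan2(y[1],y[0])),np.linalg.norm(x)/2,np.linalg.norm(y)/2)
print("toolx",np.degrees(np.arctan2(T[1,0],T[0,0])),"d cm",100*(ctr-s["position"]))
```

```text
[ 0.44492506 -0.26979624  0.04      ] -81.72919598557316 7.744790176316197 0.05297901886119186 0.03211536029927961
toolx 95.88433998274124 d cm [ -0.03773813   0.07034017 -10.06259137]
```

```bash
python3 -m handwheel '[[0,0.1,-3,0,0,2.1,70],[0,0,-3,0,0,0,70],[0,0,-3,0,0,0,70],[0,0,-2.7,0,0,0,60],[0,0,-1,0,0,0,60]]' >/dev/null; python3 -m handwheel '[[0,0,0,0,0,0,60],[0,0,0,0,0,0,60],[0,0,0,0,0,0,20],[0,0,0,0,0,0,20],[0,0,0,0,0,0,20]]' >/dev/null;python3 -m handwheel '[[0,0,0,0,0,0,20],[0,0,0,0,0,0,20],[0,0,0,0,0,0,20]]'
```

```text
time: 8.45
position: [0.4472, -0.2704, 0.0159]
eef_rot: [0.002, 0.656, 0.755, 0.001]
wrist_force: [0.1, 1.0, 7.6]
opening: 0.0314
finger_force: 60.5
```

```bash
python3 -m handwheel '[[0,0,1,0,0,0,20],[0,0,3,0,0,0,20],[0,0,4,0,0,0,20],[0,0,4,0,0,0,20],[1.13,1.44,0,0,0,6.6,20]]' >/dev/null; python3 -m handwheel '[[1.13,1.44,0,0,0,6.6,20],[1.13,1.44,0,0,0,6.6,20],[1.13,1.44,0,0,0,6.6,20],[1.13,1.44,0,0,0,6.6,20],[1.13,1.44,0,0,0,6.6,20]]' >/dev/null;python3 -m handwheel '[[1.13,1.44,0,0,0,6.6,20],[1.13,1.44,0,0,0,6.6,20],[1.13,1.44,0,0,0,6.6,20],[1.13,1.44,0,0,0,6.6,20],[1.13,1.44,0,0,0,6.6,20]]' >/dev/null; python3 -m handwheel '[[1.13,1.44,0,0,0,6.6,20],[1.13,1.44,0,0,0,6.6,20],[1.13,1.44,0,0,0,6.6,20],[0,0,0,0,0,0,20],[0,0,0,0,0,0,20]]'
python3 - <<'E'
from h import *
c=cam("wrist");im=eyes.get_image("wrist")[:,:,::-1]
np.savez("w5.npz",K=c[0],R=c[1],e=c[2])
cv2.imwrite("pics/w5.png",cv2.resize(im,(800,600),interpolation=cv2.INTER_CUBIC))
E
```

```text
time: 10.12
position: [0.6036, -0.0672, 0.1341]
eef_rot: [-0.0, -0.09, 0.996, -0.0]
wrist_force: [-0.2, -0.6, -1.0]
opening: 0.0308
finger_force: 59.7
```

View pics/w5.png

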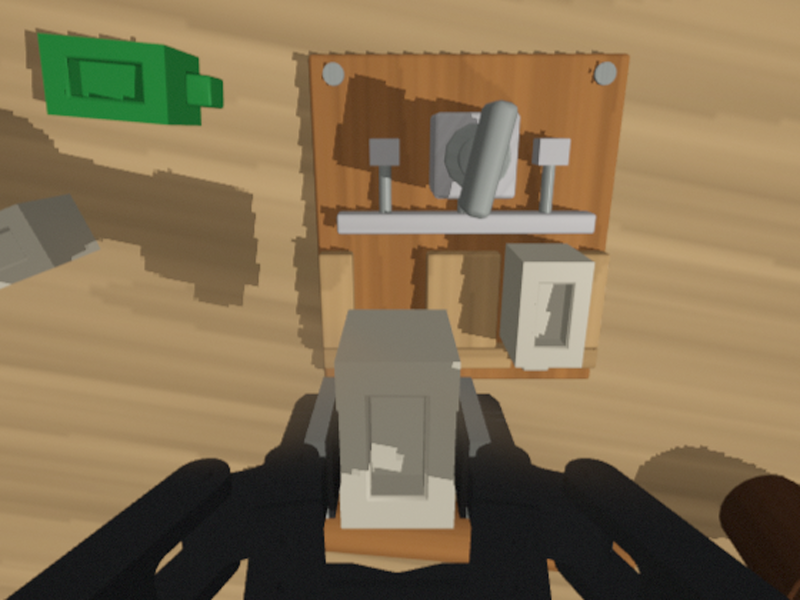

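The left mould stands in its pocket with its tab toward the back wall. Plate corners are (309,54), (628,55) and (590,378), the right pocket is bounded by (353,253) and (428,252), and the held mould's top corners are (336,360), (460,360), (453,528), (342,528).

Run:
```python
from h import *
from scipy.optimize import least_squares
d=np.load("w5.npz");c=(d["K"],d["R"],d["e"])
px=np.array([(309,54),(628,55),(590,378),(353,253),(428,252),(500,252)])*.7
X0=np.array([(-105,-76,12),(-105,76,12),(65,76,12),(0,-57,22),(0,-19,22),(0,19,22)])/1e3
def W(p,q): return R.from_euler("z",p[2]).apply(q)+[p[0],p[1],0]
def f(p):
    X=X0.copy();X[3:,0]=p[3]
    return np.concatenate([proj(c,W(p,a))-b for a,b in zip(X,px)])
r=least_squares(f,[.588,-.034,.185,-.01]);p=r.x
print("cradle",p,np.degrees(p[2]),r.fun.round(1))
for n,q in(("L15",(.015,.038,0)),("R10",(.010,-.038,0)),("screw",(-.06,0,0))): print(n,W(p,np.array(q)))
w=[ray(c,(u*.7,v*.7),.086) for u,v in[(499,103),(475,215)]]
print("wing",w,np.degrees(np.arctan2(*(w[1]-w[0])[1::-1])))
s=env.sense();z=s["position"][2]-.0159+.04
m=np.array([ray(c,(u*.7,v*.7),z) for u,v in[(336,360),(460,360),(453,528),(342,528)]]);print("mould",m.mean(0),s["position"])
h=np.array([ray(c,(u*.7,v*.7),.052) for u,v in[(518,262),(593,261),(585,366),(516,366)]]);print("left mould",h.mean(0), h)
```

```text
cradle [ 0.58815087 -0.03477316  0.18497725 -0.01250788] 10.59841551741475 [-1.8  0.5  2.4 -1.3  0.   1.8 -1.  -0.2 -1.   0.3  1.2  0.1]
L15 [0.59590586 0.00533744 0.        ]
R10 [ 0.60496939 -0.07028565  0.        ]
screw [ 0.52917444 -0.04580861  0.        ]
wing [array([ 0.50912123, -0.04791916,  0.086     ]), array([ 0.54840362, -0.04730883,  0.086     ])] 0.8901291874433621
mould [ 0.60412252 -0.0662591   0.15811199] [ 0.60316918 -0.06781872  0.13401199]
left mould [0.59168391 0.00488893 0.052     ] [[ 0.5697982  -0.01751683  0.052     ]
 [ 0.56329597  0.01546114  0.052     ]
 [ 0.61383792  0.02710129  0.052     ]
 [ 0.61980356 -0.00548989  0.052     ]]
```

```bash
python3 -m handwheel '[[0.1,-0.25,-2,0,0,0.1,20],[0,0,-3,0,0,0,20],[0,0,-3,0,0,0,20],[0,0,-1.1,0,0,0,20],[0,0,0,0,0,0,20]]' ;  python3 -m handwheel '[[0,0,-0.4,0,0,0,20],[0,0,-0.3,0,0,0,20],[0,0,-0.3,0,0,0,20],[0,0,-0.1,0,0,0,20],[0,0,0,0,0,0,20]]'
```

```text
time: 10.58
position: [0.6008, -0.0709, 0.0394]
eef_rot: [-0.004, -0.09, 0.996, 0.001]
wrist_force: [-1.4, -0.5, -1.5]
opening: 0.0312
finger_force: 59.6
time: 11.0
position: [0.6051, -0.0704, 0.0325]
eef_rot: [0.001, -0.091, 0.996, -0.0]
wrist_force: [-0.1, 0.7, -1.0]
opening: 0.0308
finger_force: 59.6
```

```bash
python3 -m handwheel '[[0,0,-0.25,0,0,0,20],[0,0,-0.15,0,0,0,20],[0,0,-0.1,0,0,0,20],[0,0,0,0,0,0,20]]'; python3 -m handwheel '[[0,0,0,0,0,0,52],[0,0,0,0,0,0,52],[0,0,0,0,0,0,52],[0,0,2,0,0,0,52],[0,0,3,0,0,0,52]]' ;  python3 -m handwheel '[[0,0,4,0,0,0,52],[0,0,2.5,0,0,0,52],[-2.5,0.8,1,0,0,-5.2,52],[-2.5,0.8,1,0,0,-5.2,52],[-2.6,0.9,0,0,0,0,52]]'; python3 -m handwheel '[[0,0,0,0,0,0,52],[0,0,0,0,0,0,52]]'
python3 - <<'E'
from h import *
c=cam("wrist");im=eyes.get_image("wrist")[:,:,::-1]
np.savez("w6.npz",K=c[0],R=c[1],e=c[2])
cv2.imwrite("pics/w6.png",cv2.resize(im,(800,600),interpolation=cv2.INTER_CUBIC))
s=env.sense();T=rot(s["eef_rot"]);print("toolx",np.degrees(np.arctan2(T[1,0],T[0,0])),s["joint_pos"])
E
```

```text
time: 11.33
position: [0.605, -0.0703, 0.028]
eef_rot: [0.001, -0.091, 0.996, -0.0]
wrist_force: [-1.8, 1.2, 4.2]
opening: 0.0308
finger_force: 60.2
time: 11.75
position: [0.6015, -0.0699, 0.0734]
eef_rot: [-0.004, -0.091, 0.996, 0.001]
wrist_force: [0.8, 0.5, -0.7]
opening: 0.0444
finger_force: 0.0
time: 12.17
position: [0.5296, -0.0454, 0.1641]
eef_rot: [0.002, 0.001, 1.0, -0.0]
wrist_force: [1.1, -0.3, 0.1]
opening: 0.0445
finger_force: 0.0
time: 12.33
position: [0.5275, -0.045, 0.1621]
eef_rot: [-0.0, -0.001, 1.0, -0.0]
wrist_force: [0.2, 0.0, 0.2]
opening: 0.0445
finger_force: 0.0
toolx -179.90399239365865 [-8.52945375e-02  3.39596838e-01 -4.33300534e-02  1.18664876e+00
 -1.05153786e-04 -8.69701233e-02]
```

View pics/w6.png

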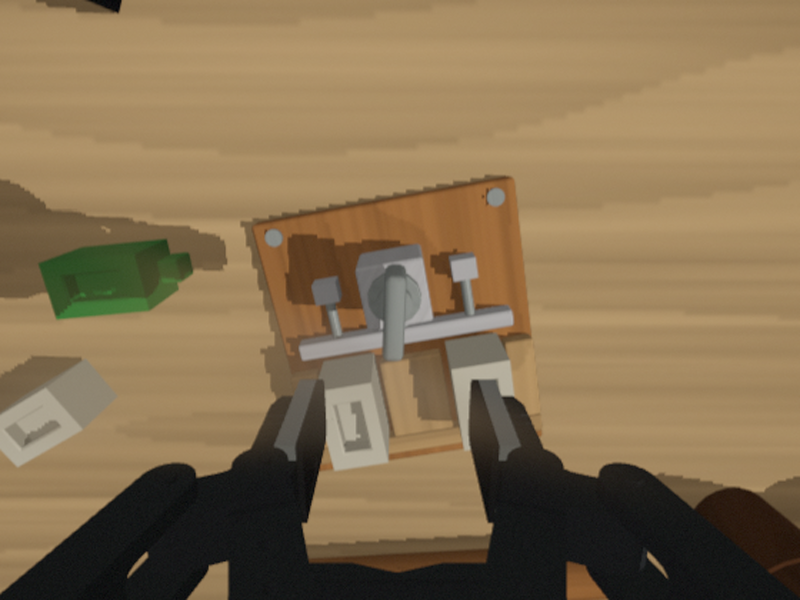

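Both moulds sit in the pockets. The wing runs (396,268)–(394,358), almost aligned with the fingers.

```bash
python3 - <<'E'
from h import *
d=np.load("w6.npz");c=(d["K"],d["R"],d["e"])
w=[ray(c,(u*.7,v*.7),.086) for u,v in[(396,266),(394,359)]]
print("wing",w,np.mean(w,0),np.degrees(np.arctan2(*(w[1]-w[0])[1::-1])),env.sense()["position"])
E
python3 -m handwheel '[[0.1,0,-3,0,0,0,52],[0,0,-3,0,0,0,52],[0,0,-2.5,0,0,0,40],[0,0,-1.5,0,0,0,40],[0,0,0,0,0,0,40]]'
```

```text
wing [array([ 0.50340385, -0.04482035,  0.086     ]), array([ 0.54800846, -0.0456988 ,  0.086     ])] [ 0.52570616 -0.04525958  0.086     ] -1.1282537213345838 [ 0.52892542 -0.0452562   0.16210655]
time: 12.8
position: [0.5278, -0.0454, 0.0576]
eef_rot: [-0.004, -0.0, 1.0, 0.0]
wrist_force: [-0.8, -0.7, -0.2]
opening: 0.0343
finger_force: 0.0
```

```bash
python3 -m handwheel '[[0,0,0,0,0,0,40],[0,0,0,0,0,0,40],[0,0,0,0,0,-1,0],[0,0,0,0,0,0,0],[0,0,0,0,0,0,0]]';python3 -m handwheel '[[0,0,0,0,0,0,0],[0,0,0,0,0,0,0],[0,0,0,0,0,0,0]]'; python3 -c "
from bench import env;s=env.sense();print(s['wrist_torque'],s['joint_pos'])"
```

```text
time: 13.22
position: [0.5313, -0.0463, 0.0635]
eef_rot: [0.002, 0.008, 1.0, -0.001]
wrist_force: [0.8, -2.4, 3.8]
opening: 0.0088
finger_force: 59.6
time: 13.47
position: [0.5312, -0.0462, 0.0634]
eef_rot: [0.002, 0.008, 1.0, -0.001]
wrist_force: [0.6, -3.0, 6.8]
opening: 0.0085
finger_force: 60.0
[-0.74855301 -0.07821967 -0.04701988] [-0.08597394  0.43454061 -0.18214082  0.95006219 -0.0014714  -0.06912048]
```

```bash
python3 -m handwheel '[[0,0,0,0,0,0,30],[0,0,0,0,0,0,30],[0,0,-0.5,0,0,0,30],[0,0,0,0,0,0,30],[0,0,0,0,0,0,30]]';python3 -m handwheel '[[0,0,0,0,0,0,0],[0,0,0,0,0,0,0],[0,0,0,0,0,0,0],[0,0,0,0,0,0,0],[0,0,0,0,0,0,0]]'; python3 -c "
from bench import env;s=env.sense();print(s['wrist_torque'],s['joint_pos'])"
```

```text
time: 13.88
position: [0.5287, -0.0449, 0.0559]
eef_rot: [-0.001, 0.008, 1.0, 0.0]
wrist_force: [0.2, 0.5, 0.1]
opening: 0.0258
finger_force: 0.0
time: 14.3
position: [0.5292, -0.0462, 0.0565]
eef_rot: [-0.0, 0.009, 1.0, -0.001]
wrist_force: [-0.6, -5.5, -1.2]
opening: 0.009
finger_force: 59.2
[-1.0398207  0.1604547 -0.0048728] [-0.08615006  0.44248797 -0.19037684  0.93866233 -0.0017682  -0.06911139]
```

```bash
python3 -m handwheel '[[0,-0.1,0,0,0,-3,0],[0,0,0,0,0,-5,0],[0,0,0,0,0,-5,0],[0,0,0,0,0,-5,0],[0,0,0,0,0,-5,0]]';python3 -m handwheel '[[0,0,0,0,0,-5,0],[0,0,0,0,0,-5,0],[0,0,0,0,0,-5,0],[0,0,0,0,0,-5,0],[0,0,0,0,0,-5,0]]'; python3 -c "
from bench import env;s=env.sense();print(s['wrist_torque'],s['joint_pos'])"
```

```text
time: 14.72
position: [0.5292, -0.0464, 0.0565]
eef_rot: [-0.0, 0.209, 0.978, -0.0]
wrist_force: [-0.8, -2.5, -0.9]
opening: 0.0092
finger_force: 59.2
time: 15.13
position: [0.5291, -0.0465, 0.0565]
eef_rot: [-0.0, 0.416, 0.909, -0.0]
wrist_force: [-1.1, -3.4, -1.6]
opening: 0.0091
finger_force: 59.2
[-0.69125675  0.22156472  0.12227749] [-8.75072085e-02  4.42564271e-01 -1.90256598e-01  9.39027825e-01
 -3.28608170e-04  7.70947165e-01]
```

```bash
T='import sys'; for i in 1; do :; done
python3 -m handwheel '[[0,0,0,0,0,-5,0],[0,0,0,0,0,-5,0],[0,0,0,0,0,-5,0],[0,0,0,0,0,-5,0],[0,0,0,0,0,-5,0]]'|grep -E "pos|rot|wrist";python3 -m handwheel '[[0,0,0,0,0,-5,0],[0,0,0,0,0,-5,0],[0,0,0,0,0,-5,0],[0,0,0,0,0,-5,0],[0,0,0,0,0,-5,0]]'|grep -E "pos|rot|wrist";python3 -m handwheel '[[0,0,0,0,0,-5,0],[0,0,0,0,0,-5,0],[0,0,0,0,0,-5,0],[0,0,0,0,0,-5,0],[0,0,0,0,0,-5,0]]'|grep -E "pos|rot|wrist"; python3 -m handwheel '[[0,0,0,0,0,-5,0],[0,0,0,0,0,-5,0],[0,0,0,0,0,-4,0],[0,0,0,0,0,-4,0],[0,0,0,0,0,-4,0]]';  python3 -c "
from bench import env;s=env.sense();print(s['wrist_torque'],s['joint_pos'])"
```

```text
position: [0.529, -0.0466, 0.0565]
eef_rot: [-0.0, 0.603, 0.798, -0.001]
wrist_force: [-1.9, -5.0, -1.1]
position: [0.5288, -0.0466, 0.0565]
eef_rot: [-0.0, 0.761, 0.648, -0.001]
wrist_force: [-2.3, -3.3, -0.4]
position: [0.5287, -0.0466, 0.0565]
eef_rot: [-0.0, 0.884, 0.468, -0.001]
wrist_force: [-2.6, -2.9, -0.0]
time: 16.8
position: [0.5286, -0.0464, 0.0565]
eef_rot: [-0.0, 0.957, 0.291, -0.001]
wrist_force: [-1.9, -3.0, -0.6]
opening: 0.0088
finger_force: 59.4
[-0.63389832  0.41280736  0.01699862] [-8.74947379e-02  4.42290350e-01 -1.90726047e-01  9.39772537e-01
 -2.25170242e-04  2.46301709e+00]
```

```bash
cat > t.py <<'E'
from h import *
s=env.sense();T=rot(s["eef_rot"]);print("toolx %.2f tq %.3f J6 %.3f"%(np.degrees(np.arctan2(T[1,0],T[0,0])),s["wrist_torque"][2],s["joint_pos"][5]),s["wrist_force"].round(1))
E
python3 -m handwheel '[[0,0,0,0,0,-3,0],[0,0,0,0,0,-3,0],[0,0,0,0,0,-3,0],[0,0,0,0,0,-3,0],[0,0,0,0,0,-2,0]]'>/dev/null;python3 t.py;python3 -m handwheel '[[0,0,0,0,0,-1.5,0],[0,0,0,0,0,-1.5,0],[0,0,0,0,0,-1.5,0]]'>/dev/null;python3 t.py;python3 -m handwheel '[[0,0,0,0,0,-1.5,0],[0,0,0,0,0,-1.5,0]]'>/dev/null;python3 t.py
```

```text
toolx 19.93 tq 0.065 J6 2.706 [-2.6 -2.9  0. ]
toolx 15.49 tq 0.068 J6 2.784 [-2.2 -2.7  0.6]
toolx 12.49 tq 0.066 J6 2.836 [-2.4 -2.3 -0.8]
```

```bash
python3 -m handwheel '[[0,0,0,0,0,-1,0],[0,0,0,0,0,-0.5,0],[0,0,0,0,0,0,0]]'>/dev/null;python3 t.py;python3 -m handwheel '[[0,0,0,0,0,-1,0],[0,0,0,0,0,0,0]]'>/dev/null;python3 t.py;python3 -m handwheel '[[0,0,0,0,0,-1,0],[0,0,0,0,0,0,0]]'>/dev/null;python3 t.py;python3 -m handwheel '[[0,0,0,0,0,-1,0],[0,0,0,0,0,0,0]]'>/dev/null;python3 t.py
```

```text
toolx 11.05 tq -0.027 J6 2.861 [-4.4 -3.   0.4]
toolx 10.09 tq 0.275 J6 2.878 [-4.2 -2.5  0.6]
toolx 9.17 tq 0.710 J6 2.894 [-5.  -4.   0.7]
toolx 8.22 tq 1.044 J6 2.911 [-4.7 -3.8  0.8]
```

Torque rises steeply from tool yaw of about 10.6°, which matches the cradle yaw, so the screw is seated. I'll back it off 90° from there, to 100.6°.

```bash
python3 -m handwheel '[[0,0,0,0,0,2.4,0],[0,0,0,0,0,5,0],[0,0,0,0,0,5,0],[0,0,0,0,0,5,0],[0,0,0,0,0,5,0]]'>/dev/null;python3 t.py;python3 -m handwheel '[[0,0,0,0,0,5,0],[0,0,0,0,0,5,0],[0,0,0,0,0,5,0],[0,0,0,0,0,5,0],[0,0,0,0,0,5,0]]'>/dev/null;python3 t.py;python3 -m handwheel '[[0,0,0,0,0,5,0],[0,0,0,0,0,5,0],[0,0,0,0,0,5,0],[0,0,0,0,0,5,0],[0,0,0,0,0,5,0]]'>/dev/null;python3 t.py;python3 -m handwheel '[[0,0,0,0,0,5,0],[0,0,0,0,0,5,0],[0,0,0,0,0,5,0],[0,0,0,0,0,3,0],[0,0,0,0,0,2,0]]';python3 -m handwheel '[[0,0,0,0,0,0,0],[0,0,0,0,0,0,0]]';python3 t.py
```

```text
toolx 30.72 tq -0.054 J6 2.518 [-3.5 -2.8  0.8]
toolx 55.71 tq -0.018 J6 2.082 [-4.4 -4.6  0.4]
toolx 80.71 tq -0.047 J6 1.645 [-3.2 -3.7 -0.3]
time: 20.05
position: [0.529, -0.0466, 0.0565]
eef_rot: [-0.0, 0.639, 0.769, -0.001]
wrist_force: [-3.0, -3.8, -1.1]
opening: 0.0091
finger_force: 59.4
time: 20.22
position: [0.529, -0.0466, 0.0565]
eef_rot: [-0.0, 0.64, 0.769, -0.001]
wrist_force: [-3.5, -4.1, 0.3]
opening: 0.009
finger_force: 59.4
toolx 100.45 tq 0.027 J6 1.301 [-3.5 -4.1  0.3]
```

Now I'll check the moulds and jaw in one last picture (wrist, top and side).

Run:
```python
from h import *
a=cv2.resize(eyes.get_image("wrist")[:,:,::-1],(400,300),interpolation=cv2.INTER_AREA)
t=cv2.resize(eyes.get_image("top")[165:248,240:351,::-1],(400,300),interpolation=cv2.INTER_CUBIC)
s=cv2.resize(eyes.get_image("side")[190:270,230:337,::-1],(400,300),interpolation=cv2.INTER_CUBIC)
o=np.zeros((600,800,3),np.uint8);o[:300,:400]=a;o[:300,400:]=t;o[300:,:400]=s
o[300:,400:]=cv2.resize(eyes.get_image("side")[:,:,::-1],(400,300))
cv2.imwrite("pics/f.png",o)
```

```text
(no output)
```

View pics/f.png

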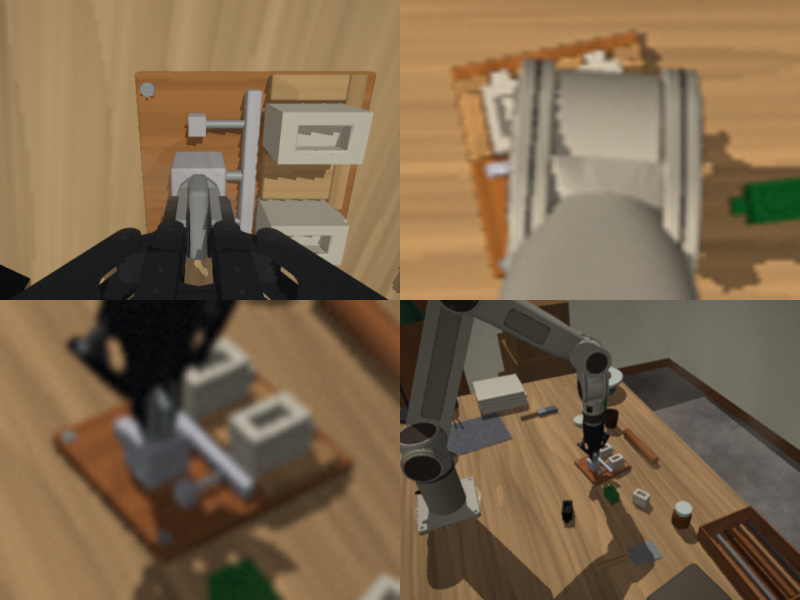

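The moulds stand upright against the back wall in both pockets, the jaw has a few millimetres of gap, and the wing at (200,215) is still between the fingers. I'm handing in.

```bash
python3 -c "
from bench import workorder;print(workorder.sign_off())"
```

```text
the job is handed in; nothing more can be done
None
```

The job is handed in: both tabbed moulds stand upright in their pockets with tabs to the back wall, and the thumbscrew was seated, backed off about 90° and is still gripped; no verdict came back.

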